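# Find the socket that fits the draw-stud nut and nip the nut up

### The job

Two compressor covers are clamped up for leak testing; work on the one nearest you. From the red tray take the socket that properly fits the nut of its draw stud (try them: it must go right down over the nut and turn it without slipping), push it fully down and turn the nut clockwise with it until it is tight at its stop; put any socket that does not fit back standing in the tray. Leave the turbine rotor and the seal plate on the bench alone, and finish while still gripping the fitting socket, fully down on the tightened nut.

Things in the scene. Friction and masses are not known exactly. Their poses are not given: they have to be found in the camera images.
- stand_a: leak-test set, fixed: round base plate 210 mm across, cast grey compressor cover, aluminium disc and, in the middle, an upright draw stud with washer (60 mm across) and hex nut. Origin: on the bench under the stud. Of the two sets work on the nearer (smaller x). Only a brass nipple, 54 mm from the stud, also rises 4 mm above the washer.
- stand_b: the other leak-test set, fixed: round base plate 210 mm across, cast grey compressor cover, aluminium disc and, in the middle, an upright draw stud with washer (60 mm across) and hex nut. Origin: on the bench under the stud. Of the two sets work on the nearer (smaller x). Only a brass nipple, 54 mm from the stud, also rises 4 mm above the washer.
- seat_a (a point): on stand_a: centre of the washer's upper face, on the stud's axis, 105 mm above the bench, z up. A socket that is fully down stands on this face, its origin here.
- seat_b (a point): on stand_b: centre of the washer's upper face, on the stud's axis, 105 mm above the bench, z up. A socket that is fully down stands on this face, its origin here.
- nut_a_hex (a point): hex nut on stand_a: its centre, at the washer's face; turns with the nut, a flat faces x and every 60 degrees. 24 or 30 mm across flats (not told: try), 15 to 18 mm high, stud 6 mm more. Chamfer centres a socket 2 mm off. Too small a socket rides on top, too large drops over but slips; the right one enters with flats matched within 7 degrees and has that play each way.
- nut_b_hex (a point): hex nut on stand_b: its centre, at the washer's face; turns with the nut, a flat faces x and every 60 degrees. 24 or 30 mm across flats (not told: try), 15 to 18 mm high, stud 6 mm more. Chamfer centres a socket 2 mm off. Too small a socket rides on top, too large drops over but slips; the right one enters with flats matched within 7 degrees and has that play each way.
- nut_a (a joint): angle of the nut on stand_a, 0 to 0.9 rad, grows as it turns clockwise seen from above (tightening). Starts between 0 and 0.3, turns stiffly (0.25 N m), stays where left, and stops dead at 0.9: tight.
- nut_b (a joint): angle of the nut on stand_b, 0 to 0.9 rad, grows as it turns clockwise seen from above (tightening). Starts between 0 and 0.3, turns stiffly (0.25 N m), stays where left, and stops dead at 0.9: tight.
- tray: red tool tray, fixed, 200 mm (x) by 280 mm (y), walls 26 mm high, floor 4 mm above the bench. Origin: centre of the underside, z up. The sockets stand in a row along y, about 87 mm apart, in any order; two bronze bearings (14 mm high) and a hex key lie along the long walls. Fingers that close along the tray's x have most room and pass above these.
- socket_24: black steel socket, upright cylinder 36 mm across, 70 mm high, 0.3 kg, standing mouth down in the red tray. Origin: centre of the mouth (underside), z up. Hexagon 24 mm across flats (in truth 26), 32 mm deep, flats facing +-x and every 60 degrees; the upper 38 mm is solid: grip there, at any yaw.
- socket_30: black steel socket, upright cylinder 44 mm across, 70 mm high, 0.45 kg, standing mouth down in the red tray. Origin: centre of the mouth (underside), z up. Hexagon 30 mm across flats (in truth 32), 32 mm deep, flats facing +-x and every 60 degrees; the upper 38 mm is solid: grip there, at any yaw.
- socket_36: black steel socket, upright cylinder 52 mm across, 70 mm high, 0.6 kg, standing mouth down in the red tray. Origin: centre of the mouth (underside), z up. Hexagon 36 mm across flats (in truth 38), 32 mm deep, flats facing +-x and every 60 degrees; the upper 38 mm is solid: grip there, at any yaw.
- rotor: turbine rotor: turbine wheel 60 mm across with a slim shaft, standing upright on the bench on its wheel, 157 mm high, behind the work. Balanced: not to be disturbed. Origin: centre of the underside.
- seal_plate_3: turned steel seal plate 62 mm across, 10 mm high, lying on the bench between robot and work. Not to be disturbed. Origin: centre of the underside.
Not all that is in view belongs to the job. What is shaped like the socket_24 but green is not meant.

How it is judged:
On the way:
1. the fitting socket, held by the fingers, stands fully down over the nut of the nearer set before the nut is tight (nut below 0.7 rad) (((world x of stand_a below 0.66 m and horizontal distance between socket_24 and seat_a below 0.004 m and z of socket_24 in the frame of seat_a between -0.004 and 0.004 m and angle between socket_24's own z axis and vertical below 0.08 rad and contact force between the fingers and socket_24 above 4 N and value of joint nut_a below 0.7 rad) or (world x of stand_b below 0.66 m and horizontal distance between socket_30 and seat_b below 0.004 m and z of socket_30 in the frame of seat_b between -0.004 and 0.004 m and angle between socket_30's own z axis and vertical below 0.08 rad and contact force between the fingers and socket_30 above 4 N and value of joint nut_b below 0.7 rad))), for 0.1 s.
At the end, for the whole second after the job is handed in: On the nearer set the nut stands at 0.86 rad or more; the socket of the nut's own size is over it, upright within 0.08 rad, within 4 mm of the stud's axis and within 4 mm of the washer's face, and the fingers grip it with at least 4 N; the other two sockets stand upright on the tray's floor (((world x of stand_a below 0.66 m and horizontal distance between socket_24 and seat_a below 0.004 m and z of socket_24 in the frame of seat_a between -0.004 and 0.004 m and angle between socket_24's own z axis and vertical below 0.08 rad and value of joint nut_a above 0.86 rad and contact force between the fingers and socket_24 above 4 N and x of socket_30 in the frame of tray between -0.1 and 0.1 m and y of socket_30 in the frame of tray between -0.14 and 0.14 m and z of each of socket_30, socket_36 in the frame of tray below 0.012 m and angle between each of socket_30, socket_36's own z axis and vertical below 0.15 rad and x of socket_36 in the frame of tray between -0.1 and 0.1 m and y of socket_36 in the frame of tray between -0.14 and 0.14 m) or (world x of stand_b below 0.66 m and horizontal distance between socket_30 and seat_b below 0.004 m and z of socket_30 in the frame of seat_b between -0.004 and 0.004 m and angle between socket_30's own z axis and vertical below 0.08 rad and value of joint nut_b above 0.86 rad and contact force between the fingers and socket_30 above 4 N and x of socket_24 in the frame of tray between -0.1 and 0.1 m and y of socket_24 in the frame of tray between -0.14 and 0.14 m and z of each of socket_24, socket_36 in the frame of tray below 0.012 m and angle between each of socket_24, socket_36's own z axis and vertical below 0.15 rad and x of socket_36 in the frame of tray between -0.1 and 0.1 m and y of socket_36 in the frame of tray between -0.14 and 0.14 m))); the arm keeps its last pose, push and grip.
It fails at once if the turbine rotor is disturbed (moved more than 20 mm or tipped) (distance of rotor from where it was at the start of the episode above 0.02 m or angle between rotor's own z axis and vertical above 0.3 rad).
It fails at once if the seal plate is disturbed (moved more than 20 mm or tipped) (distance of seal_plate_3 from where it was at the start of the episode above 0.02 m or angle between seal_plate_3's own z axis and vertical above 0.3 rad).
It also fails if it takes over 72 s, if anything falls off the work surface, if the arm or the gripper's body presses on something with over 40 N, if the wrist force passes 120 N, or if a joint passes its speed limit or range.

### The arm

A 7-joint arm with a two-finger parallel gripper is mounted at the origin on a cart in front of the work surface, level with it; the furniture and walls round the work are solid. World frame = base frame: x ahead of the robot, y to its left, z up, the work surface at z = 0. Lengths are in m, angles in rad, forces in N, time in s.
With the tool pointing down it reaches from about 0.35 to 0.775 m from the base axis. Payload 3.1 kg.
Tool frame: the origin (TCP) lies on the centre line of the jaws, within the pads' length; the fingertips stand 25 mm ahead of it and the grasp point (between the pads) lies 6 mm ahead of it; z points along the fingers, y is the line along which they close (so a half turn about z gives the same grasp; the last joint's range is limited). The gripper opens to 85 mm and grips with 20 to 120 N. Pads are 22 mm wide; open, the fingers measure 114 mm over their backs; the gripper's body (76 mm by 85 mm) begins 54 mm behind the grasp point. The pads swing forward as they close: fully open they stand 13 mm farther back than shut.
Start: joints at [1.193, 0.311, 0.014, 1.512, -0.004, 1.319, -0.027], TCP at [0.181, -0.519, 0.256] pointing down, gripper open.
Joint ranges: [-2.7, 2.7], [-0.3, 1.91], [-1.27, 1.3], [0.12, 2.57], [-1.44, 4.58], [0.2, 2.03], [-3.05, 3.05]. Speed limits (rad/s): [2.79, 2.79, 3.14, 3.14, 3.14, 3.14, 3.14].

### API

Orientations are given as a rotation vector (axis times angle).
In Python, from rig import arm gives the robot as it stands. The module is installed in compiled form; this text tells all that it offers.
- The arm moves only by the tool arm_command, never from a script. Its argument "steps" is a list of rows, each a list of 5 numbers: the shift along the tool's x, y, z in m, then the turn about the tool's z in degrees, then the finger opening in m, from 0 to 0.0854. In form: [[x, y, z, yaw, grip], ...]. A call has 1 to 20 rows; each row is the pose to reach, as a shift and turn from the pose commanded when the call began, along the tool's axes at that moment; what a row does not reach only later rows make up. A row lasts 1/10 s, in which the tool goes at most 50 mm and 8.59 degrees, less where a joint would pass 70% of its speed; a pose out of reach is approached as far as the arm can. A call with a gripper value outside its range is refused whole. The fingers move at their own pace and stop on an object; the grip force is fixed at half the most. Time passes only in rows, so rows that repeat a pose let the fingers close. It gives the time, the measured TCP pose, the force, the opening and the grip force at its end, in the units of the state.
- arm.get_state(): the state, without advancing time (a new reading comes with each control period).
- arm.snapshot(name): name is "scene" or "top" or "wrist"; returns (picture, depth): 420x560x3 uint8, red, green, blue; 420x560 float32, m along the optical axis (not along the pixel's ray), 0 where there is no reading.
- arm.camera_info(name): a dict with "vfov" (degrees; the focal length in pixels is half the picture's height over the tangent of half this angle, whatever the lens; pixels are square), "cx", "cy" (the principal point, pixels), "origin" and "rotation" of the camera in the world. Camera axes: x right, y down, z forward; pixel columns grow to the right and rows downward; lengths in m; the calibration is good to about 2 mm. A picture is of the moment at which its call begins: read the wrist's pose just before it. camera_info takes no time and is no camera call; for the wrist camera it gives the pose at the moment of the call.
- arm.hand_in(): hands the job in; it is judged then, once.
The state is a dict: "time": time; "q": joint angles; "joint_velocities": joint speeds; "tau": joint torques, N m; "ee_pos": TCP position; "tcp_rot": TCP orientation; "contact_force": force on the tool from outside, world axes, zero at the start; "ft_torque": the same for the moment, N m; "opening": opening from 0.0 (shut) to 1.0 (fully open); "grasp_force": force on a finger pad.
Only numpy, scipy, OpenCV 4.12 (cv2) and the standard library are available. Lean on these libraries where they do the work, as an engineer would, in place of code of your own. Each camera call takes 0.05 s, during which the arm holds its last target. There are 200 camera calls.

## Working session

There is one attempt and no reset: what is moved stays moved. The work goes in short steps, Python scripts to look and compute and a tool call to move; the robot and the scene stay as the last step left them, time stands still between calls to the robot, and variables do not carry over. Pictures are saved under pics/ and viewed, at most 10 in all, crops included, and the job is handed in when it is done.

Besides the shell and the picture viewer there is one more tool, called by a JSON object that holds its "name" and its "arguments", one argument or row to a line. arm_command: Moves the arm, as the interface text tells. Its arguments: {"type":"object","properties":{"steps":{"type":"array"}},"required":["steps"]}

```bash
mkdir -p pics
cat > h.py <<'E'
import numpy as np, cv2
from rig import arm
def cam(n):
    c=arm.camera_info(n); return c
def ray(c,u,v):
    f=210/np.tan(np.radians(c['vfov'])/2)
    d=np.array(c['rotation']).reshape(3,3)@np.array([(u-c['cx'])/f,(v-c['cy'])/f,1.]); return np.array(c['origin']),d
def onz(c,u,v,z):
    o,d=ray(c,u,v); return o+d*(z-o[2])/d[2]
def pt(c,u,v,dep):
    o,d=ray(c,u,v); return o+d*dep
def cloud(c,D):
    f=210/np.tan(np.radians(c['vfov'])/2)
    u,v=np.meshgrid(np.arange(560),np.arange(420))
    p=np.stack([(u-c['cx'])/f*D,(v-c['cy'])/f*D,D],-1)@np.array(c['rotation']).reshape(3,3).T+np.array(c['origin'])
    p[D==0]=np.nan; return p
def snap(n,name):
    c=arm.camera_info(n); P,D=arm.snapshot(n)
    cv2.imwrite(f'pics/{name}.png',P[:,:,::-1]); np.savez(f'pics/{name}.npz',P=P,D=D,o=c['origin'],r=c['rotation'],k=[c['vfov'],c['cx'],c['cy']])
    return c,P,D
def load(name):
    z=np.load(f'pics/{name}.npz'); c=dict(origin=z['o'],rotation=z['r'],vfov=z['k'][0],cx=z['k'][1],cy=z['k'][2]); return c,z['P'],z['D']
E
python3 - <<'E'
from h import *
for n in('scene','top','wrist'):
    c,P,D=snap(n,n+'0'); print(n,c)
print(arm.get_state())
a=[cv2.imread(f'pics/{n}0.png') for n in('scene','top')]
cv2.imwrite('pics/both.png',np.vstack(a)[:, :])
E
```

```text
scene {'vfov': 57.850949774172825, 'cx': 278.18203760229426, 'cy': 212.33208686645366, 'origin': array([0.09831588, 0.8229381 , 0.56962144]), 'rotation': array([-0.69378225,  2.39990814, -1.40907255])}
top {'vfov': 53.12288145179415, 'cx': 286.4453726727999, 'cy': 211.02273007138183, 'origin': array([0.408395  , 0.10941782, 1.3001346 ]), 'rotation': array([-2.13757234,  2.18883058, -0.12389908])}
wrist {'vfov': 60.17261966917595, 'cx': 278.54799929555156, 'cy': 214.04163841356115, 'origin': array([ 0.25796795, -0.49205804,  0.37280872]), 'rotation': array([ 2.33815648, -1.65970811, -0.27285481])}
{'time': 0.15, 'q': array([ 1.19330274,  0.3115828 ,  0.01400739,  1.51268164, -0.00436691,
        1.31919781, -0.02722582]), 'joint_velocities': array([-2.10530312e-03, -1.94454254e-03,  2.51547112e-04, -7.02102632e-03,
       -7.33653763e-05,  1.26174758e-03,  1.02349432e-03]), 'tau': array([ 3.33892513e-05, -3.80272007e+01,  1.45953814e-01, -2.30847484e+01,
        1.23481193e-02,  9.72210139e-03,  3.39565730e-06]), 'ee_pos': array([ 0.18106976, -0.51880604,  0.25545107]), 'tcp_rot': array([-3.09563911e+00, -5.24760897e-01,  6.62336458e-04]), 'contact_force': array([-0.39101776, -0.02786727,  0.03857838]), 'ft_torque': array([ 0.02412478, -0.0224481 , -0.04003748]), 'grasp_force': 0.0, 'opening': 1.000202387080489}
```

View pics/top0.png

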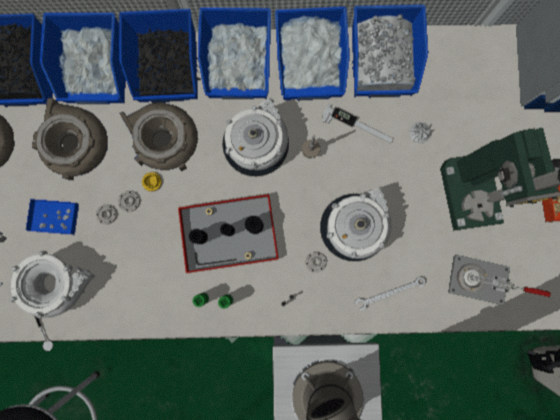

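View pics/scene0.png

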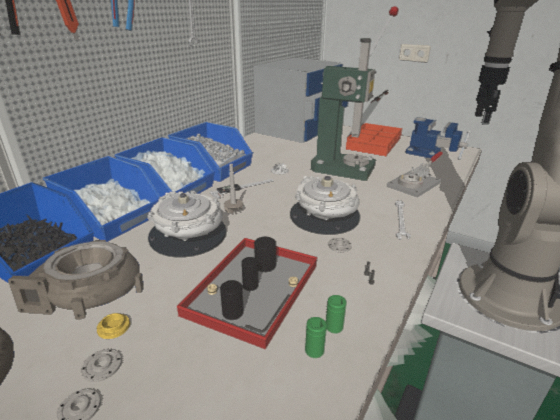

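Top view: the nearer set's stud is at about (360,224) and the far set at (255,133). The sockets are at (199,236), (228,229) and (254,224). Candidates I reject are the green cylinders at (200,300) and (225,301). The rotor is at (312,147) and the seal plate at (316,261).

```bash
sed -i "s/np.array(c\['rotation'\]).reshape(3,3)/cv2.Rodrigues(np.array(c['rotation'],float))[0]/" h.py
python3 - <<'E'
from h import *
for n in('top0','scene0'):
    c,P,D=load(n); X=cloud(c,D); h=cv2.cvtColor(P,cv2.COLOR_RGB2HSV)
    print(n,'bench z',np.nanmedian(X[...,2][(X[...,0]>.4)&(X[...,0]<.6)&(abs(X[...,2])<.03)]))
    red=((h[...,0]<8)|(h[...,0]>172))&(h[...,1]>130)&(h[...,2]>60)&(X[...,0]>.3)&(X[...,0]<.8)&(X[...,1]>-.1)
    p=X[red]; p=p[(p[:,2]>.015)&(p[:,2]<.04)]
    r=cv2.minAreaRect((p[:,:2]*1000).astype(np.float32)); print('tray rim',r,np.median(p[:,2]))
    # sockets: dark in tray with height
    m=(P.max(2)<60)&(X[...,2]>.04)&(X[...,2]<.09)&(X[...,1]>-.0)&(X[...,0]>.3)&(X[...,0]<.75)
    k,l,s,ce=cv2.connectedComponentsWithStats(m.astype(np.uint8))
    for i in range(1,k):
        if s[i,4]>30:
            q=X[l==i]; zt=np.percentile(q[:,2],90); t=q[q[:,2]>zt-.006]
            (cc,rr)=cv2.minEnclosingCircle((t[:,:2]*1000).astype(np.float32))
            print('sock px',ce[i].round(),'ztop',zt.round(4),'c',np.round(cc),'d',round(2*rr,1), 'med',np.median(t,0).round(3))
    # studs: points above 0.107
    m=(X[...,2]>.112)&(X[...,2]<.15)&(X[...,0]>.4)&(X[...,0]<.95)&(abs(X[...,1])<.6)
    k,l,s,ce=cv2.connectedComponentsWithStats(m.astype(np.uint8))
    for i in range(1,k):
        if s[i,4]>8:
            q=X[l==i]; print('high',ce[i].round(),s[i,4],q.mean(0).round(4),q.max(0).round(3),q.min(0).round(3))
    if n=='top0':
        for u,v in((316,261),(312,147),(200,300),(225,301)): print(u,v,X[v,u].round(3))
E
```

```text
top0 bench z 0.0007735921254522493
tray rim ((491.53643798828125, 286.5655517578125), (199.43038940429688, 280.0467224121094), 7.205143928527832) 0.028172397396018622
sock px [ 59. 153.] ztop 0.0796 c [740. 782.] d 55.9 med [0.74  0.797 0.078]
sock px [ 82. 158.] ztop 0.0813 c [723. 713.] d 67.3 med [0.715 0.716 0.078]
sock px [188. 155.] ztop 0.056 c [729. 407.] d 48.7 med [0.732 0.404 0.054]
sock px [ 93. 162.] ztop 0.0545 c [716. 700.] d 85.3 med [0.721 0.688 0.053]
sock px [  2. 157.] ztop 0.0503 c [734. 968.] d 33.8 med [0.738 0.97  0.047]
sock px [254. 224.] ztop 0.0765 c [512. 205.] d 51.7 med [0.513 0.205 0.074]
sock px [227. 229.] ztop 0.0751 c [499. 285.] d 35.9 med [0.5   0.284 0.073]
sock px [197. 236.] ztop 0.0756 c [480. 373.] d 44.4 med [0.482 0.372 0.073]
high [253. 133.] 64 [0.7704 0.1989 0.1214] [0.785 0.213 0.131] [0.76  0.184 0.112]
high [312. 140.] 15 [0.7433 0.0278 0.1321] [0.748 0.032 0.15 ] [0.741 0.023 0.12 ]
high [475. 169.] 212 [ 0.6501 -0.4309  0.1308] [ 0.694 -0.415  0.15 ] [ 0.613 -0.463  0.113]
high [360. 225.] 99 [ 0.4994 -0.0978  0.125 ] [ 0.513 -0.08
[... 208 characters left out ...]
765625, 290.4120178222656), (200.755859375, 281.5592041015625), 7.219786643981934) 0.02654667752138362
sock px [258. 257.] ztop 0.0742 c [509. 248.] d 118.5 med [0.507 0.226 0.073]
sock px [231. 294.] ztop 0.0744 c [482. 377.] d 43.2 med [0.479 0.38  0.074]
high [330. 136.] 249 [ 0.654  -0.4291  0.1311] [ 0.698 -0.409  0.15 ] [ 0.616 -0.461  0.112]
high [355. 135.] 21 [ 0.565  -0.4549  0.1441] [ 0.577 -0.448  0.149] [ 0.555 -0.473  0.139]
high [231. 173.] 44 [0.7485 0.0322 0.1292] [0.754 0.037 0.149] [0.743 0.027 0.113]
high [327. 180.] 85 [ 0.5005 -0.0904  0.1213] [ 0.519 -0.08   0.131] [ 0.488 -0.11   0.112]
high [183. 197.] 69 [0.7713 0.2067 0.1202] [0.784 0.218 0.13 ] [0.761 0.191 0.113]
```

Both views agree. The 24 is at (0.499,0.285), the 30 at (0.48,0.373) and the 36 at (0.512,0.205), with tops at z 74 mm. The near stud is at (0.50,-0.095). Its nut covers about 99 px, which suggests 30 mm across flats; I'll check that with the wrist camera.

```bash
cat >> h.py <<'E'
def tool():
    s=arm.get_state(); return s['ee_pos'],cv2.Rodrigues(np.array(s['tcp_rot'],float))[0]
def goto(p,yawdeg):
    "steps-units for TCP at p with tool x heading yawdeg (world)"
    e,R=tool(); d=R.T@(np.array(p)-e); y=np.degrees(np.arctan2(R[1,0],R[0,0]))
    t=-(yawdeg-y); t=(t+180)%360-180   # tool z down
    print('ee',e.round(4),'heading',y.round(2),'shift',d.round(4),'turn',t.round(2),'tilt',R[:,2].round(4))
def wristrel():
    e,R=tool(); c=arm.camera_info('wrist'); C=cv2.Rodrigues(np.array(c['rotation'],float))[0]
    return R.T@(np.array(c['origin'])-e), R.T@C
E
python3 - <<'E'
from h import *
o,C=wristrel(); print(o.round(4)); print(C.round(3))
# camera over stand: heading 79
for hd in (79,):
    goto([.50,-.18,.30],hd); goto([.49,.17,.28],97)
E
```

```text
[ 8.140e-02 -1.000e-04 -1.175e-01]
[[-0.    -0.948 -0.317]
 [ 1.     0.    -0.   ]
 [ 0.    -0.317  0.948]]
ee [ 0.1811 -0.5188  0.2555] heading 19.24 shift [ 0.4128 -0.2149 -0.0442] turn -59.76 tilt [-7.0e-04  1.7e-03 -1.0e+00]
ee [ 0.1811 -0.5188  0.2555] heading 19.24 shift [ 0.5187 -0.5486 -0.0236] turn -77.76 tilt [-7.0e-04  1.7e-03 -1.0e+00]
```

{"name": "arm_command", "arguments": {
  "steps": [
    [0.44, -0.295, -0.03, -60, 0.085],
    [0.44, -0.295, -0.03, -60, 0.085],
    [0.44, -0.295, -0.03, -60, 0.085],
    [0.44, -0.295, -0.03, -60, 0.085],
    [0.44, -0.295, -0.03, -60, 0.085],
    [0.44, -0.295, -0.03, -60, 0.085],
    [0.44, -0.295, -0.03, -60, 0.085],
    [0.44, -0.295, -0.03, -60, 0.085],
    [0.44, -0.295, -0.03, -60, 0.085],
    [0.44, -0.295, -0.03, -60, 0.085],
    [0.44, -0.295, -0.03, -60, 0.085],
    [0.44, -0.295, -0.03, -60, 0.085],
    [0.44, -0.295, -0.03, -60, 0.085],
    [0.44, -0.295, -0.03, -60, 0.085],
    [0.44, -0.295, -0.03, -60, 0.085],
    [0.44, -0.295, -0.03, -60, 0.085]
  ]
}}

```text
time: 1.75
ee_pos: [0.4989, -0.0971, 0.2862]
tcp_rot: [2.422, 2.0, -0.001]
contact_force: [-0.5, -0.3, 1.0]
opening: 0.997
grasp_force: 0.0
```

Run:
```python
from h import *
c,P,D=snap('wrist','w1'); X=cloud(c,D); z=X[...,2]
print(tool()[0])
for lo,hi in((.115,.124),(.124,.14)):
    m=(z>lo)&(z<hi)&(abs(X[...,0]-.5)<.06)&(abs(X[...,1]+.095)<.06); print(lo,m.sum(),X[m].mean(0).round(4),X[m].min(0).round(4),X[m].max(0).round(4))
hh,e=np.histogram(z[(abs(X[...,0]-.5)<.03)&(abs(X[...,1]+.095)<.03)],bins=np.arange(.09,.14,.002)); print(list(zip(e.round(3),hh)))
goto([.49,.3,.28],97)
```

```text
[ 0.49900414 -0.09688556  0.28629724]
0.115 701 [ 0.5026 -0.0952  0.1222] [ 0.4874 -0.1146  0.1152] [ 0.5173 -0.0807  0.124 ]
0.124 493 [ 0.5025 -0.097   0.1286] [ 0.4886 -0.1102  0.124 ] [ 0.5163 -0.0865  0.1313]
[(np.float64(0.09), np.int64(0)), (np.float64(0.092), np.int64(1)), (np.float64(0.094), np.int64(5)), (np.float64(0.096), np.int64(8)), (np.float64(0.098), np.int64(91)), (np.float64(0.1), np.int64(918)), (np.float64(0.102), np.int64(290)), (np.float64(0.104), np.int64(1988)), (np.float64(0.106), np.int64(177)), (np.float64(0.108), np.int64(25)), (np.float64(0.11), np.int64(17)), (np.float64(0.112), np.int64(20)), (np.float64(0.114), np.int64(16)), (np.float64(0.116), np.int64(22)), (np.float64(0.118), np.int64(26)), (np.float64(0.12), np.int64(142)), (np.float64(0.122), np.int64(504)), (np.float64(0.124), np.int64(35)), (np.float64(0.126), np.int64(89)), (np.float64(0.128), np.int64(297)), (np.float64(0.13), np.int64(72)), (np.float64(0.132), np.int64(0)), (np.float64(0.134), np.int64(0)), (np.float64(0.136), np.int64(0)), (np.float64(0.138), np.int64(0))]
ee [ 0.499  -0.0969  0.2863] heading 79.12 shift [ 0.3881 -0.0838  0.0061] turn -17.88 tilt [-2.e-04 -5.e-04 -1.e+00]
```

View pics/w1.png

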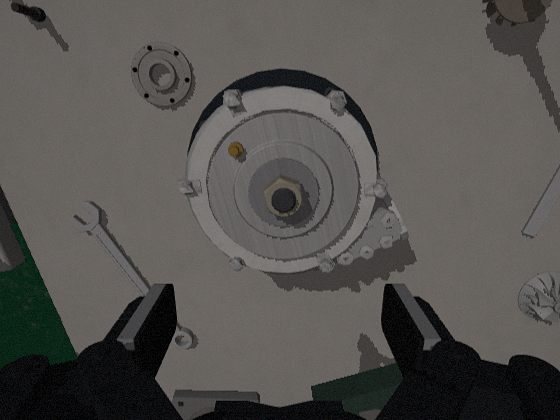

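The wrist view shows the near nut at about (283,198), the washer around it, the brass nipple at (236,149) and the seal plate at (163,74). Next I'll measure the nut's size and angle.

Run:
```python
from h import *
c,P,D=load('w1'); X=cloud(c,D)
f=P.astype(float); b=(f[...,0]-f[...,2])/(f.sum(2)+1)
u,v=np.meshgrid(np.arange(560),np.arange(420)); roi=(abs(u-283)<30)&(abs(v-196)<30)
m=(roi&(b>.06)).astype(np.uint8)
m=cv2.morphologyEx(m,cv2.MORPH_CLOSE,np.ones((3,3)))
cn=max(cv2.findContours(m,0,1)[0],key=cv2.contourArea); h=cv2.convexHull(cn)[:,0]
w=np.array([onz(c,a,bb,.122)[:2] for a,bb in h])*1000
print('px area',cv2.contourArea(h),'bbox',h.min(0),h.max(0))
print('hull mm area',cv2.contourArea(w.astype(np.float32)),'AF30:',.866*900,'AF24',.866*576)
for t in range(0,180,5):
    d=np.array([np.cos(np.radians(t)),np.sin(np.radians(t))]); q=w@d; print(t,round(np.ptp(q),1),end='; ')
# stud centre : dark blob top, z .128
mm=(roi&(P.max(2)<45)).astype(np.uint8); k,l,s,ce=cv2.connectedComponentsWithStats(mm); i=1+np.argmin(np.hypot(*(ce[1:]-[283,198]).T)+1e3*(s[1:,4]<60)); print('\nstud',ce[i],s[i],onz(c,*ce[i],.129))
print('hullcentre',w.mean(0),'depth',np.median(D[190:205,270:280]))
cv2.imwrite('pics/w1c.png',cv2.resize(P[140:260,220:350,::-1],None,fx=5,fy=5,interpolation=cv2.INTER_CUBIC))
```

```text
px area 1216.0 bbox [264 175] [302 217]
hull mm area 820.5097922915593 AF30: 779.4 AF24 498.816
0 29.4; 5 30.5; 10 31.6; 15 32.6; 20 33.4; 25 33.9; 30 34.1; 35 34.1; 40 33.8; 45 33.4; 50 33.2; 55 33.0; 60 32.7; 65 33.2; 70 33.9; 75 34.7; 80 35.2; 85 35.7; 90 35.9; 95 35.8; 100 35.5; 105 34.8; 110 33.9; 115 32.8; 120 32.0; 125 32.1; 130 32.8; 135 33.4; 140 33.7; 145 33.8; 150 33.7; 155 33.2; 160 32.6; 165 31.6; 170 30.6; 175 29.9; 
stud [283.9021164 200.6957672] [272 189  24  24 378] [ 0.50298654 -0.09717829  0.129     ]
hullcentre [503.1788166  -95.94341595] depth 0.28636736
```

View pics/w1c.png

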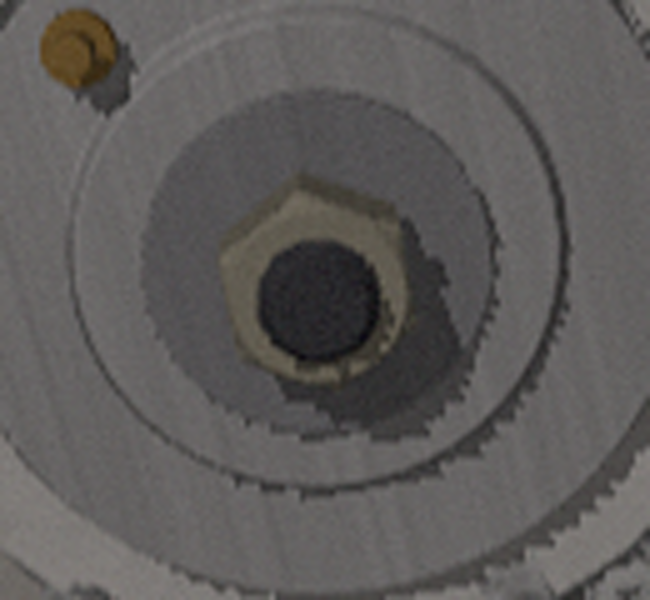

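The nut measures 30 mm across flats, so the socket_30 at (0.48,0.373) is the likely fit. A flat faces about world 0°. I'll take a second wrist view at another heading to remove camera bias.

{"name": "arm_command", "arguments": {
  "steps": [
    [0, 0, 0, 90, 0.085],
    [0, 0, 0, 90, 0.085],
    [0, 0, 0, 90, 0.085],
    [0, 0, 0, 90, 0.085],
    [0, 0, 0, 90, 0.085],
    [0, 0, 0, 90, 0.085],
    [0, 0, 0, 90, 0.085],
    [0, 0, 0, 90, 0.085],
    [0, 0, 0, 90, 0.085],
    [0, 0, 0, 90, 0.085],
    [0, 0, 0, 90, 0.085],
    [0, 0, 0, 90, 0.085],
    [0, 0, 0, 90, 0.085]
  ]
}}

```text
time: 3.1
ee_pos: [0.4993, -0.096, 0.2864]
tcp_rot: [3.128, -0.293, 0.0]
contact_force: [0.8, -0.3, 0.4]
opening: 0.997
grasp_force: 0.0
```

```bash
cat >> h.py <<'E'
def nut(c,P,guess):
    f=210/np.tan(np.radians(c['vfov'])/2); C=cv2.Rodrigues(np.array(c['rotation'],float))[0]
    q=C.T@(np.array(guess)-c['origin']); gu,gv=q[0]/q[2]*f+c['cx'],q[1]/q[2]*f+c['cy']
    u,v=np.meshgrid(np.arange(560),np.arange(420)); roi=(abs(u-gu)<30)&(abs(v-gv)<30)
    g=P.astype(float); b=(g[...,0]-g[...,2])/(g.sum(2)+1)
    m=cv2.morphologyEx((roi&(b>.06)).astype(np.uint8),cv2.MORPH_CLOSE,np.ones((3,3)))
    h=cv2.convexHull(max(cv2.findContours(m,0,1)[0],key=cv2.contourArea))[:,0]
    w=np.array([onz(c,a,bb,.122)[:2] for a,bb in h])*1000
    W=[np.ptp(w@[np.cos(np.radians(t)),np.sin(np.radians(t))]) for t in range(180)]
    s=[W[t]+W[(t+60)%180]+W[(t+120)%180] for t in range(60)]
    print('flat angle mod60',np.argmin(s),'mean AF',min(s)/3,'centre',w.mean(0).round(1))
    mm=(roi&(P.max(2)<45)).astype(np.uint8); k,l,st,ce=cv2.connectedComponentsWithStats(mm)
    for i in range(1,k):
        if st[i,4]>100: print('stud',ce[i].round(1),st[i],onz(c,*ce[i],.129).round(4))
E
python3 - <<'E'
from h import *
c,P,D=load('w1'); nut(c,P,[.503,-.097,.129])
c,P,D=snap('wrist','w2'); nut(c,P,[.503,-.097,.129])
goto([.483,.27,.27],97)
E
```

```text
flat angle mod60 0 mean AF 31.373600618544042 centre [503.2 -95.9]
stud [283.9 200.7] [272 189  24  24 378] [ 0.503  -0.0972  0.129 ]
flat angle mod60 0 mean AF 31.413328760477214 centre [504.4 -98.7]
stud [280.1 195.1] [268 184  25  24 373] [ 0.5042 -0.0982  0.129 ]
ee [ 0.4993 -0.096   0.2863] heading -10.71 shift [-0.084  -0.3566  0.0163] turn -107.71 tilt [-0.e+00 -1.e-04 -1.e+00]
```

{"name": "arm_command", "arguments": {
  "steps": [
    [-0.095, -0.416, 0.016, -108, 0.085],
    [-0.095, -0.416, 0.016, -108, 0.085],
    [-0.095, -0.416, 0.016, -108, 0.085],
    [-0.095, -0.416, 0.016, -108, 0.085],
    [-0.095, -0.416, 0.016, -108, 0.085],
    [-0.095, -0.416, 0.016, -108, 0.085],
    [-0.095, -0.416, 0.016, -108, 0.085],
    [-0.095, -0.416, 0.016, -108, 0.085],
    [-0.095, -0.416, 0.016, -108, 0.085],
    [-0.095, -0.416, 0.016, -108, 0.085],
    [-0.095, -0.416, 0.016, -108, 0.085],
    [-0.095, -0.416, 0.016, -108, 0.085],
    [-0.095, -0.416, 0.016, -108, 0.085],
    [-0.095, -0.416, 0.016, -108, 0.085],
    [-0.095, -0.416, 0.016, -108, 0.085]
  ]
}}

```text
time: 4.65
ee_pos: [0.4839, 0.3304, 0.2702]
tcp_rot: [-2.079, -2.355, 0.0]
contact_force: [-0.7, 0.7, -0.4]
opening: 0.993
grasp_force: 0.0
```

```bash
cat >> h.py <<'E'
def socks(c,P,D):
    X=cloud(c,D); m=((X[...,2]>.060)&(X[...,2]<.09)&(P.max(2)<90)&(X[...,0]>.42)&(X[...,0]<.58)).astype(np.uint8)
    k,l,s,ce=cv2.connectedComponentsWithStats(m)
    for i in range(1,k):
        if s[i,4]>200:
            q=X[l==i]; t=np.median(q[:,2]); mt=((l==i)&(abs(X[...,2]-t)<.006)).astype(np.uint8)
            h=cv2.convexHull(max(cv2.findContours(mt,0,1)[0],key=cv2.contourArea))[:,0]
            w=np.array([onz(c,a,b,.074)[:2] for a,b in h],np.float32)*1000
            e=cv2.fitEllipse(w); print('px',ce[i].round(),'z',round(t,4),'centre',np.round(e[0],1),'axes',np.round(e[1],1))
E
python3 - <<'E'
from h import *
c,P,D=snap('wrist','w3'); socks(c,P,D)
goto([.481,.373,.062],97)
E
```

```text
px [283. 138.] z 0.0738 centre [482.2 375.2] axes [43.4 43.7]
px [291. 233.] z 0.0732 centre [500.2 288.8] axes [35.5 37.4]
px [293. 307.] z 0.0736 centre [513.3 209.4] axes [51.7 54.4]
ee [0.4839 0.3304 0.2703] heading 97.15 shift [0.0426 0.0024 0.2083] turn 0.15 tilt [ 0.e+00 -1.e-04 -1.e+00]
```

View pics/w3.png

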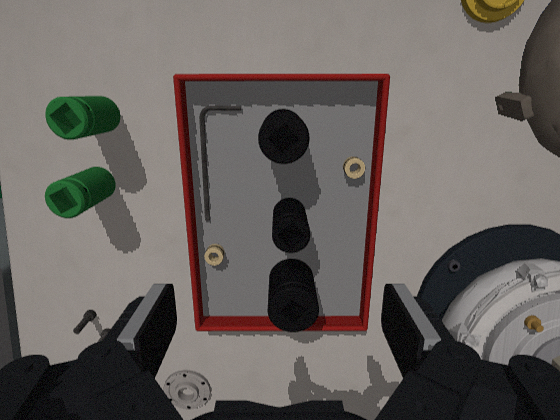

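The wrist view shows the black sockets at (283,138), 43.5 mm across, which is the 30; (291,233), 36 mm; and (293,307), 52 mm. The green decoys are at (82,117) and (80,192). Here is one close crop to confirm the choice and see the drive square's yaw.

Run:
```python
from h import *
c,P,D=load('w3'); k=P[100:260,250:320].astype(float); k=np.clip(k*4,0,255).astype(np.uint8)[:,:,::-1]
cv2.imwrite('pics/w3c.png',cv2.resize(k,None,fx=3.7,fy=3.7,interpolation=cv2.INTER_CUBIC))
goto([.4822,.3752,.062],97)
```

```text
ee [0.4839 0.3304 0.2703] heading 97.15 shift [0.0446 0.0039 0.2083] turn 0.15 tilt [ 0.e+00 -1.e-04 -1.e+00]
```

View pics/w3c.png

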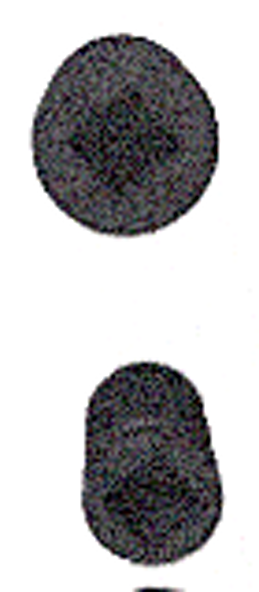

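The chosen socket is confirmed: black, 43.5 mm across, with its drive square shown as a diamond at roughly (125,140) in the crop. I'll measure the square's yaw and take the grasp.

Run:
```python
from h import *
c,P,D=load('w3'); g=cv2.GaussianBlur(P.astype(np.float32).mean(2),(0,0),1)
for ctr in((.4822,.3752),(.5002,.2888),(.5133,.2094)):
    S=.5 ; n=81
    ax=(np.arange(n)-40)*.0005
    im=np.zeros((n,n),np.float32); 
    # orthorectify top face at z .074
    f=210/np.tan(np.radians(c['vfov'])/2); C=cv2.Rodrigues(np.array(c['rotation'],float))[0]
    x,y=np.meshgrid(ax+ctr[0],ax+ctr[1]); q=(np.stack([x,y,0*x+.074],-1)-c['origin'])@C
    u=(q[...,0]/q[...,2]*f+c['cx']).astype(np.float32); v=(q[...,1]/q[...,2]*f+c['cy']).astype(np.float32)
    im=cv2.remap(g,u,v,cv2.INTER_LINEAR); X,Y=np.meshgrid(ax,ax); r=np.hypot(X,Y); th=np.arctan2(Y,X)
    print([round(float(im[(r>a)&(r<=a+.002)].mean()),1) for a in np.arange(0,.02,.002)])
    for a,b in((.005,.011),(.006,.012),(.004,.013)):
        w=(r>a)&(r<b); F=((im[w].mean()-im[w])*np.exp(4j*th[w])).mean(); print('corner angle mod90',round(np.degrees(np.angle(F))/4,1),abs(F).round(2))
```

```text
[12.2, 11.5, 11.4, 11.6, 12.5, 14.8, 17.1, 18.0, 18.2, 17.7]
corner angle mod90 5.9 0.68
corner angle mod90 4.2 0.87
corner angle mod90 3.4 0.77
[10.9, 9.9, 10.5, 10.8, 11.5, 14.0, 16.0, 16.6, 24.6, 54.7]
corner angle mod90 2.9 0.32
corner angle mod90 2.2 0.5
corner angle mod90 2.5 0.5
[12.5, 11.6, 11.0, 10.8, 12.0, 14.1, 15.8, 16.1, 16.1, 16.7]
corner angle mod90 13.0 0.52
corner angle mod90 14.3 0.66
corner angle mod90 13.1 0.59
```

{"name": "arm_command", "arguments": {
  "steps": [
    [0.045, 0.004, 0.1, 0, 0.085],
    [0.045, 0.004, 0.1, 0, 0.085],
    [0.045, 0.004, 0.1, 0, 0.085],
    [0.045, 0.004, 0.15, 0, 0.085],
    [0.045, 0.004, 0.18, 0, 0.085],
    [0.045, 0.004, 0.208, 0, 0.085],
    [0.045, 0.004, 0.208, 0, 0.085],
    [0.045, 0.004, 0.208, 0, 0.085]
  ]
}}

```text
time: 5.5
ee_pos: [0.4829, 0.3759, 0.0636]
tcp_rot: [2.078, 2.356, 0.002]
contact_force: [1.0, 0.8, -0.2]
opening: 0.991
grasp_force: 0.0
```

{"name": "arm_command", "arguments": {
  "steps": [
    [0, 0, 0, 0, 0.02],
    [0, 0, 0, 0, 0.02],
    [0, 0, 0, 0, 0.02],
    [0, 0, 0, 0, 0.02],
    [0, 0, 0, 0, 0.02],
    [0, 0, 0, 0, 0.02],
    [0, 0, 0, 0, 0.02],
    [0, 0, 0, 0, 0.02],
    [0, 0, 0, 0, 0.02],
    [0, 0, -0.01, 0, 0.02],
    [0, 0, -0.03, 0, 0.02],
    [0, 0, -0.07, 0, 0.02],
    [0, 0, -0.11, 0, 0.02],
    [0, 0, -0.15, 0, 0.02],
    [0, 0, -0.17, 0, 0.02],
    [0, 0, -0.17, 0, 0.02],
    [0, 0, -0.17, 0, 0.02]
  ]
}}

```text
time: 7.2
ee_pos: [0.4816, 0.3751, 0.2311]
tcp_rot: [2.076, 2.357, -0.004]
contact_force: [-0.2, -0.0, -4.2]
opening: 0.499
grasp_force: 61.8
```

Run:
```python
from h import *
s=arm.get_state(); print(s['contact_force'],s['opening'],s['q'][6])
c,P,D=snap('wrist','w4')
goto([.5035,-.0978,.233],92)
```

```text
[-0.18403664 -0.02053999 -4.21610145] 0.4991010673149106 -0.8513741670484865
ee [0.4813 0.3745 0.2299] heading 97.25 shift [-0.4713 -0.0376 -0.0015] turn 5.25 tilt [-0.003  -0.0034 -1.    ]
```

View pics/w4.png

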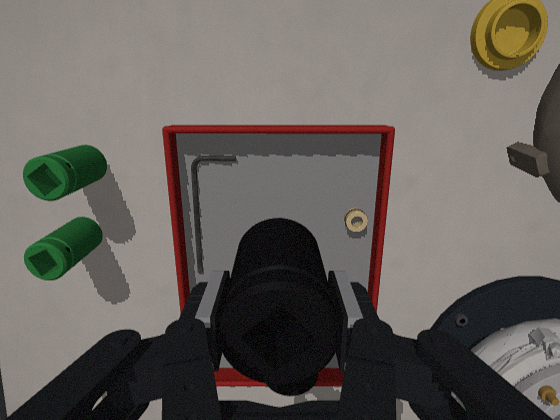

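The socket is held: its top is at about (280,335) in the wrist view, the weight is 4.2 N and the opening about 43 mm. Next I carry it over the nut.

{"name": "arm_command", "arguments": {
  "steps": [
    [-0.471, -0.037, -0.003, 5, 0.02],
    [-0.471, -0.037, -0.003, 5, 0.02],
    [-0.471, -0.037, -0.003, 5, 0.02],
    [-0.471, -0.037, -0.003, 5, 0.02],
    [-0.471, -0.037, -0.003, 5, 0.02],
    [-0.471, -0.037, -0.003, 5, 0.02],
    [-0.471, -0.037, -0.003, 5, 0.02],
    [-0.471, -0.037, -0.003, 5, 0.02],
    [-0.471, -0.037, -0.003, 5, 0.02],
    [-0.471, -0.037, -0.003, 5, 0.02],
    [-0.471, -0.037, -0.003, 5, 0.02],
    [-0.471, -0.037, -0.003, 5, 0.02],
    [-0.471, -0.037, -0.003, 5, 0.02],
    [-0.471, -0.037, -0.003, 5, 0.02]
  ]
}}

```text
time: 8.65
ee_pos: [0.5044, -0.094, 0.2348]
tcp_rot: [-2.172, -2.267, 0.0]
contact_force: [0.7, 0.2, -3.7]
opening: 0.5
grasp_force: 62.3
```

Run:
```python
from h import *
goto([.5035,-.0978,.164],92.3); print(arm.get_state()['contact_force'])
```

```text
ee [ 0.5044 -0.094   0.2348] heading 92.45 shift [-0.0038 -0.001   0.0708] turn 0.15 tilt [-1.1e-03  9.0e-04 -1.0e+00]
[ 0.73607647  0.15340304 -3.68773948]
```

{"name": "arm_command", "arguments": {
  "steps": [
    [-0.004, -0.001, 0.02, 0, 0.02],
    [-0.004, -0.001, 0.04, 0, 0.02],
    [-0.004, -0.001, 0.047, 0, 0.02],
    [-0.004, -0.001, 0.05, 0, 0.02],
    [-0.004, -0.001, 0.053, 0, 0.02],
    [-0.004, -0.001, 0.056, 0, 0.02],
    [-0.004, -0.001, 0.056, 0, 0.02]
  ]
}}

```text
time: 9.35
ee_pos: [0.5047, -0.0996, 0.1823]
tcp_rot: [2.175, 2.264, 0.001]
contact_force: [-3.4, 0.9, 8.4]
opening: 0.499
grasp_force: 64.0
```

Run:
```python
from h import *
goto([.5035,-.0978,.164],92.3); s=arm.get_state(); print(s['contact_force'],s['ft_torque'])
```

```text
ee [ 0.5047 -0.0996  0.1823] heading 92.28 shift [ 0.0018 -0.0012  0.0183] turn -0.02 tilt [ 0.002  -0.0011 -1.    ]
[-3.43721205  0.92203947  8.35719036] [0.18365167 1.15574421 0.04115659]
```

{"name": "arm_command", "arguments": {
  "steps": [
    [0.0015, -0.001, 0.002, 0, 0.02],
    [0.0015, -0.001, 0.004, 0, 0.02],
    [0.0015, -0.001, 0.005, 0, 0.02],
    [0.0015, -0.001, 0.005, 0, 0.02]
  ]
}}

```text
time: 9.75
ee_pos: [0.5049, -0.0993, 0.1814]
tcp_rot: [2.173, 2.259, 0.0]
contact_force: [-9.4, -0.9, 26.9]
opening: 0.502
grasp_force: 65.9
```

{"name": "arm_command", "arguments": {
  "steps": [
    [0, 0, 0, -3, 0.02],
    [0, 0, 0, -6, 0.02],
    [0, 0, 0, -8, 0.02],
    [0, 0, 0, -8, 0.02]
  ]
}}

```text
time: 10.15
ee_pos: [0.5062, -0.0982, 0.1818]
tcp_rot: [2.008, 2.405, 0.005]
contact_force: [-6.5, 0.8, 27.0]
opening: 0.503
grasp_force: 65.5
```

{"name": "arm_command", "arguments": {
  "steps": [
    [0, 0, -0.004, 4, 0.02],
    [0, 0, -0.008, 8, 0.02],
    [0, 0, -0.008, 8, 0.02]
  ]
}}

```text
time: 10.45
ee_pos: [0.5041, -0.0986, 0.1839]
tcp_rot: [2.175, 2.262, 0.003]
contact_force: [0.5, 0.9, -4.3]
opening: 0.501
grasp_force: 62.3
```

Run:
```python
from h import *
goto([.5035,-.0978,.164],92.3); s=arm.get_state(); print(s['contact_force'],s['ft_torque'])
c,P,D=snap('scene','s2'); X=cloud(c,D)
b=(abs(X[...,0]-.5)<.05)&(abs(X[...,1]+.09)<.05)&(X[...,2]>.128)&(P.max(2)<80)
for z in np.arange(.12,.2,.006):
    m=b&(abs(X[...,2]-z)<.003); q=X[m]
    if len(q)>5:
        # visible half towards camera: extremes across viewing direction
        d=np.array([.4,-.917]); n=np.array([.917,.4]); t=q[:,:2]@n; print(z.round(3),len(q),'across',t.min().round(4),t.max().round(4),'mid',((t.min()+t.max())/2).round(4),'near',(q[:,:2]@d).min().round(4))
n=np.array([.917,.4]);print('stud est',n@[.5035,-.0978],'sock tcp',n@tool()[0][:2])
k=P[120:260,250:410,::-1]; cv2.imwrite('pics/s2c.png',cv2.resize(np.clip(k.astype(float)*1.7,0,255).astype(np.uint8),None,fx=4,fy=4,interpolation=cv2.INTER_CUBIC))
```

```text
ee [ 0.5041 -0.0986  0.1839] heading 92.25 shift [ 0.0009 -0.0006  0.0199] turn -0.05 tilt [ 0.0036 -0.0011 -1.    ]
[ 0.4643105   0.90714879 -4.30146832] [ 0.00771054 -0.02817259 -0.00373183]
0.132 28 across 0.4045 0.4445 mid 0.4245 near 0.2688
0.138 32 across 0.4024 0.4449 mid 0.4236 near 0.2688
0.144 31 across 0.4026 0.4453 mid 0.424 near 0.2689
0.15 29 across 0.4031 0.4454 mid 0.4243 near 0.2679
0.156 31 across 0.4036 0.4429 mid 0.4233 near 0.2683
0.162 31 across 0.4095 0.4467 mid 0.4281 near 0.2696
0.168 28 across 0.3911 0.4469 mid 0.419 near 0.27
0.174 36 across 0.3913 0.4472 mid 0.4193 near 0.2691
0.18 39 across 0.3894 0.4475 mid 0.4184 near 0.27
0.186 37 across 0.3896 0.4479 mid 0.4187 near 0.2681
0.192 91 across 0.3901 0.4482 mid 0.4191 near 0.2669
0.198 18 across 0.3907 0.4571 mid 0.4239 near 0.2697
stud est 0.4225895 sock tcp 0.42236369743703317
```

View pics/s2c.png

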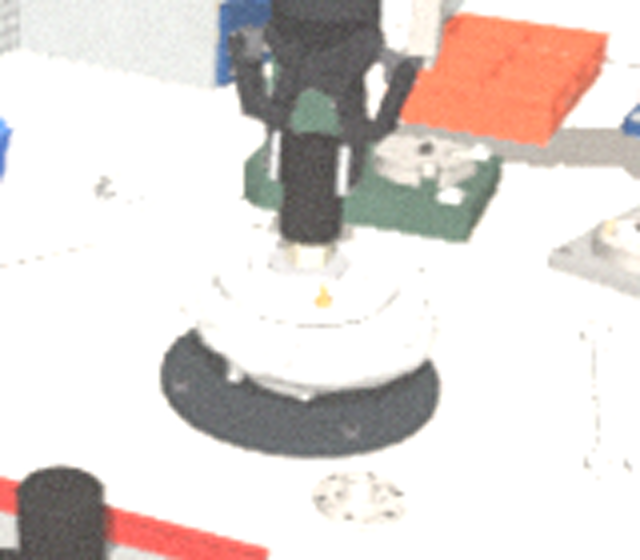

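The scene crop shows the socket bottom centred over the nut in that view's lateral direction (both at about column 310). The error must be in y or yaw, so I'll nudge y and sweep the yaw gently.

{"name": "arm_command", "arguments": {
  "steps": [
    [0.0018, -0.001, 0, 0, 0.02],
    [0.0018, -0.001, 0.003, 0, 0.02],
    [0.0018, -0.001, 0.005, 0, 0.02],
    [0.0018, -0.001, 0.005, 0, 0.02]
  ]
}}

```text
time: 10.9
ee_pos: [0.5029, -0.0965, 0.1784]
tcp_rot: [2.176, 2.264, 0.003]
contact_force: [-0.9, 1.8, 4.6]
opening: 0.496
grasp_force: 63.3
```

{"name": "arm_command", "arguments": {
  "steps": [
    [0, 0, 0, 4, 0.02],
    [0, 0, 0, 8, 0.02],
    [0, 0, 0, 8, 0.02]
  ]
}}

```text
time: 11.2
ee_pos: [0.5025, -0.0966, 0.177]
tcp_rot: [2.329, 2.108, 0.002]
contact_force: [1.9, 0.7, -3.8]
opening: 0.499
grasp_force: 62.4
```

{"name": "arm_command", "arguments": {
  "steps": [
    [0, 0, 0, 4, 0.02],
    [0, 0, 0, 8, 0.02],
    [0, 0, 0, 8, 0.02]
  ]
}}

```text
time: 11.5
ee_pos: [0.5023, -0.0964, 0.1769]
tcp_rot: [2.469, 1.942, 0.002]
contact_force: [1.9, 1.0, -3.9]
opening: 0.504
grasp_force: 62.3
```

{"name": "arm_command", "arguments": {
  "steps": [
    [0, 0, 0.004, -4, 0.02],
    [0, 0, 0.008, -4, 0.02],
    [0, 0, 0.012, -4, 0.02],
    [0, 0, 0.014, -4, 0.02],
    [0, 0, 0.016, -4, 0.02],
    [0, 0, 0.016, -4, 0.02],
    [0, 0, 0.016, -4, 0.02]
  ]
}}

```text
time: 12.2
ee_pos: [0.5022, -0.0969, 0.1651]
tcp_rot: [2.4, 2.023, -0.001]
contact_force: [-5.2, 0.4, 18.2]
opening: 0.499
grasp_force: 64.8
```

Run:
```python
from h import *
goto([.5035,-.0978,.164],92.3); s=arm.get_state(); print(s['contact_force'],s['ft_torque'],s['q'])
```

```text
ee [ 0.5022 -0.0969  0.1651] heading 80.24 shift [-0.0007  0.0014  0.0011] turn -12.06 tilt [ 0.0013 -0.0024 -1.    ]
[-5.17572027  0.39772478 18.16223204] [0.20849876 1.20597573 0.00261232] [ 0.65176583  0.37229258 -0.63541506  1.73720259  0.2459106   1.11065136
 -0.23120073]
```

It is fully down: TCP z is 165 mm and the push about 20 N. Now I tighten.

{"name": "arm_command", "arguments": {
  "steps": [
    [0, 0, 0, 5, 0.02],
    [0, 0, 0, 10, 0.02],
    [0, 0, 0, 15, 0.02],
    [0, 0, 0, 20, 0.02],
    [0, 0, 0, 25, 0.02],
    [0, 0, 0, 25, 0.02]
  ]
}}

```text
time: 12.8
ee_pos: [0.5034, -0.0967, 0.1651]
tcp_rot: [2.781, 1.454, 0.004]
contact_force: [-2.8, 0.7, 15.5]
opening: 0.501
grasp_force: 64.2
```

Run:
```python
from h import *
goto([.503,-.097,.164],92.3); s=arm.get_state(); print(s['contact_force'],s['ft_torque'])
```

```text
ee [ 0.5034 -0.0967  0.1651] heading 55.2 shift [-0.0005 -0.0002  0.0011] turn -37.1 tilt [ 0.0043 -0.0022 -1.    ]
[-2.79097797  0.66947397 15.5012455 ] [ 0.186443    0.59416496 -0.08820472]
```

{"name": "arm_command", "arguments": {
  "steps": [
    [0, 0, 0, 5, 0.02],
    [0, 0, 0, 10, 0.02],
    [0, 0, 0, 15, 0.02]
  ]
}}

```text
time: 13.1
ee_pos: [0.5036, -0.0969, 0.1651]
tcp_rot: [2.947, 1.078, 0.006]
contact_force: [-2.2, 0.3, 14.5]
opening: 0.5
grasp_force: 64.0
```

Run:
```python
from h import *
goto([.503,-.097,.164],92.3); s=arm.get_state(); print(s['contact_force'],s['ft_torque'])
```

```text
ee [ 0.5036 -0.0969  0.1651] heading 40.18 shift [-0.0005 -0.0003  0.0011] turn -52.12 tilt [ 0.0048 -0.0026 -1.    ]
[-2.2275497   0.34852444 14.45404317] [0.06291425 0.46995191 0.44567307]
```

{"name": "arm_command", "arguments": {
  "steps": [
    [0, 0, 0, 5, 0.02],
    [0, 0, 0, 10, 0.02]
  ]
}}

```text
time: 13.3
ee_pos: [0.5037, -0.0971, 0.1651]
tcp_rot: [3.029, 0.817, 0.007]
contact_force: [-2.3, 0.4, 13.2]
opening: 0.497
grasp_force: 63.9
```

Run:
```python
from h import *
goto([.503,-.097,.164],92.3); s=arm.get_state(); print(s['contact_force'],s['ft_torque'])
```

```text
ee [ 0.5037 -0.0971  0.1651] heading 30.17 shift [-0.0006 -0.0004  0.0011] turn -62.13 tilt [ 0.0051 -0.0028 -1.    ]
[-2.32592399  0.36662339 13.22695379] [-0.01231443  0.5052136   0.44310456]
```

{"name": "arm_command", "arguments": {
  "steps": [
    [0, 0, 0, 5, 0.02],
    [0, 0, 0, 8, 0.02]
  ]
}}

```text
time: 13.5
ee_pos: [0.5037, -0.0972, 0.1651]
tcp_rot: [3.079, 0.604, 0.007]
contact_force: [-1.8, 0.0, 13.1]
opening: 0.497
grasp_force: 63.8
```

Run:
```python
from h import *
goto([.503,-.097,.164],92.3); s=arm.get_state(); print(s['contact_force'],s['ft_torque'])
```

```text
ee [ 0.5037 -0.0972  0.1651] heading 22.21 shift [-0.0006 -0.0005  0.0011] turn -70.09 tilt [ 0.0052 -0.003  -1.    ]
[-1.84102612  0.01414667 13.13577701] [-0.09656847  0.4601529   0.46403537]
```

{"name": "arm_command", "arguments": {
  "steps": [
    [0, 0, 0, 5, 0.02],
    [0, 0, 0, 8, 0.02]
  ]
}}

```text
time: 13.7
ee_pos: [0.5038, -0.0973, 0.1651]
tcp_rot: [3.111, 0.398, 0.007]
contact_force: [-2.0, -1.2, 13.3]
opening: 0.5
grasp_force: 64.0
```

Run:
```python
from h import *
goto([.503,-.097,.164],92.3); s=arm.get_state(); print(s['contact_force'],s['ft_torque'])
```

```text
ee [ 0.5038 -0.0973  0.1651] heading 14.59 shift [-0.0007 -0.0005  0.0011] turn -77.71 tilt [ 0.0052 -0.0048 -1.    ]
[-1.99050243 -1.15563629 13.30665736] [-0.31401096  0.44537147  1.85979863]
```

{"name": "arm_command", "arguments": {
  "steps": [
    [0, 0, 0.001, 2, 0.02],
    [0, 0, 0.001, 2, 0.02],
    [0, 0, 0.001, 2, 0.02]
  ]
}}

```text
time: 14.0
ee_pos: [0.5045, -0.0973, 0.1651]
tcp_rot: [3.117, 0.346, 0.01]
contact_force: [-2.8, -1.6, 17.4]
opening: 0.501
grasp_force: 64.6
```

Run:
```python
from h import *
goto([.503,-.097,.164],92.3); s=arm.get_state(); print(s['contact_force'],s['ft_torque'],s['q'])
c,P,D=snap('wrist','w5'); c2,Q,D2=snap('scene','s5')
a=np.clip(P[200:420,160:400,::-1].astype(float)*4,0,255); b=np.clip(Q[120:260,250:410,::-1].astype(float)*1.2,0,255)
a=cv2.resize(a,(400,367)); b=cv2.resize(b,(400,350)); cv2.imwrite('pics/w5c.png',np.hstack([a[:350],b]).astype(np.uint8))
```

```text
ee [ 0.5045 -0.0973  0.1651] heading 12.67 shift [-0.0014 -0.0006  0.001 ] turn -79.63 tilt [ 0.007  -0.0049 -1.    ]
[-2.76059599 -1.56432215 17.42323917] [-0.23281006  0.50002005  1.58019841] [ 0.4763603   0.33375732 -0.40479704  1.74301467  0.15098786  1.08727683
 -1.32768056]
```

View pics/w5c.png

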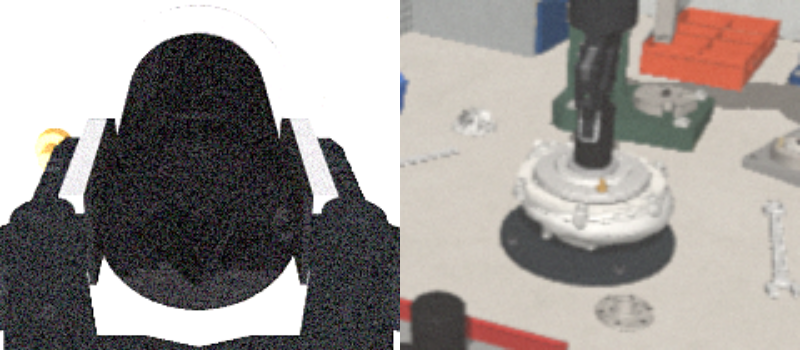

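The socket stands flat on the washer and is still gripped. The turning torque rose from about 0.46 to 1.6–1.9 N m and holds there, so the nut is against its stop. The other two sockets were never touched. I'm handing in.

```bash
python3 -c "
from h import *
print(arm.hand_in())"
```

```text
the job is handed in; nothing more can be done
None
```

I handed the job in with socket_30 fully down on the nearer set's nut, turned clockwise to its hard stop and still gripped; the other two sockets were never touched, and the hand-in gave no verdict.

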